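# Set a plug gauge to spacer height in a model's bore and hold it

## Robot

A 7-joint arm with a two-finger parallel gripper is mounted at the origin on the work surface. World frame = base frame: x ahead of the robot, y to its left, z up, the work surface at z = 0. Lengths are in m, angles in degrees, forces in N, time in s.
With the tool pointing down it reaches from about 0.425 to 0.925 m from the base axis. Payload 6.8 kg.
Tool frame: the origin (TCP) lies on the centre line of the jaws, within the pads' length; the fingertips stand 8 mm ahead of it and the grasp point (between the pads) lies 11 mm behind it; z points along the fingers, y is the line along which they close (so a half turn about z gives the same grasp; the last joint's range is limited). The gripper opens to 85 mm and grips with 20 to 120 N. Pads are 22 mm wide; open, the fingers measure 114 mm over their backs; the gripper's body (76 mm by 85 mm) begins 54 mm behind the grasp point. The pads swing forward as they close: fully open they stand 13 mm farther back than shut.
Start: joints at [-70.537, 27.33, 1.283, 89.118, -0.659, 63.558, -4.761], TCP at [0.292, 0.608, 0.213] pointing down, gripper open.
Joint ranges: [-169.35, 169.35], [-19.33, 120.38], [-80.79, 83.38], [13.8, 139.57], [-78.32, 258.32], [9.67, 109.79], [-169.56, 169.56]. Speed limits (degrees/s): [136.94, 136.94, 180, 180, 180, 180, 180].

## Interface

Orientations are given as a 3x3 rotation matrix whose columns are the frame's x, y, z axes.
In Python, from cell import monitor, eyes, workorder gives the robot as it stands. The module is installed in compiled form; this text tells all that it offers.
- The arm moves only by the shell command python3 -m creep 'ROWS' [FORCE]. ROWS is a JSON object of lists of equal length, an entry for each row: "dp": the shift along the tool's x, y, z in m, a list of three; "spin": the turn about the tool's z in degrees; "hand": the closure, from -1 (fully open) to 1 (shut). In form: {"dp": [[x, y, z], ...], "spin": [spin, ...], "hand": [hand, ...]}. A call has exactly 5 rows; each row is the pose to reach, as a shift and turn from the pose commanded when the call began, along the tool's axes at that moment; what a row does not reach only later rows make up. A row lasts 1/8 s, in which the tool goes at most 62.5 mm and 10.7 degrees, less where a joint would pass 70% of its speed; a pose out of reach is approached as far as the arm can. A call with a gripper value outside its range is refused whole. The fingers move at their own pace and stop on an object; FORCE is the grip in N (left out, the last holds). Time passes only in rows, so rows that repeat a pose let the fingers close, or fill a call up. It gives the time, the measured TCP pose, the force, the opening and the grip force at its end, in the units of the state.
- monitor.sense(): the state, without advancing time (a new reading comes with each control period).
- eyes.snapshot(name): name is "scene" or "top" or "wrist"; returns a dict with "frame" (400x640x3 uint8, blue, green, red), "fx", "fy", "cx", "cy" (pixels), "dist" ([k1, k2, p1, p2, k3] as OpenCV has them; the pictures are not rectified), "R" (3x3) and "t" (3): a world point X has camera coordinates R X + t; the wrist camera has in their place "T_tool_cam" (4x4, takes a point from camera to tool coordinates, whose origin is the TCP and whose axes are the flange's). Camera axes: x right, y down, z forward; pixel columns grow to the right and rows downward; lengths in m; the calibration is good to about 2 mm. A picture is of the moment at which its call begins: read the wrist's pose just before it. There is no depth.
- workorder.sign_off(): hands the job in; it is judged then, once.
The state is a dict: "t": time; "qpos": joint angles; "qd": joint speeds; "effort": joint torques, N m; "position": TCP position; "tcp_rot": TCP orientation; "ft_force": force on the tool from outside, world axes, zero at the start; "ft_torque": the same for the moment, N m; "finger_gap": finger opening in m; "grasp_force": force on a finger pad.
Only numpy, scipy, OpenCV 4.12 (cv2) and the standard library are available. Lean on these libraries where they do the work, as an engineer would, in place of code of your own. Each camera call takes 0.05 s, during which the arm holds its last target. There are 200 camera calls.

## Task

Take the yellow spacer off its hook on the rack and set it down, without dropping it, standing upright on the flat top of the brown drill model. Then draw the red-handled plug gauge straight up in the model's bore, not forcing it sideways and not pulling it right out, until the underside of its steel collar is level with the top of the yellow spacer. Finish while still holding the gauge steady at that height, the spacer standing clear of it, and leave everything else where it is.

Things in the scene. Friction and masses are not known exactly. Their poses are not given: they have to be found in the camera images.
- model: Fixed full-size model of a hand drill in brown MDF, lying on its flank. Origin: under the centre of its main block, on the table. Block 100 (x) by 210 (y) by 85 mm (z), top flat, level and free but for the gauge. Lower parts stick out: nose 40 mm at +y, cap 20 mm at -y, pistol grip to 150 mm from the origin at +x, cleats 20 mm high at both x sides. Place and yaw vary.
- bore (a point): Centre of the mouth of the vertical round bore in the model's top: diameter 19 mm, depth 80 mm, 45 mm from the model's origin along model +y, 85 mm above the table.
- gauge_handle (a point): Red-handled plug gauge, loose, standing upright in the model's bore; this point is the centre of its handle, on its axis, 27.5 mm above the underside of the collar. The handle is round, 24 mm in diameter, from 5 mm to 50 mm above the underside of the collar. z points along the gauge, up. About 0.2 kg; it slides freely when pulled straight and drops back if let go.
- gauge_collar (a point): Centre of the underside of the gauge's steel collar (30 mm in diameter, 5 mm thick), which rests on the model's top at the start. Below it the steel shank, 18 mm in diameter, goes 78 mm down into the bore.
- rack: Fixed low wooden rack, place and yaw vary. Origin on the table. Rail along y, 250 mm long, top at z 155 mm, at x -20 to -2 mm. Two level steel hooks, 8 mm wide, 6 mm thick, point along rack +x at y -65 and +65 mm; top face at z 150 mm; they end at x 71 mm in a tip standing 8 mm above that face. A spacer hangs on each at x 40 mm; which is where varies.
- spacer_mid (a point): Centre of the loose yellow spacer, 70 g: 18 mm thick (its x, along the hook), 44 wide (y), 50 tall (z, up). A slot 22 wide, 26 tall runs through it along x, upper edge 10 mm below its top, hanging on the hook, lower edge 14 mm above its flat underside. Raised 10 to 16 mm it comes off over the tip along rack +x.
- long_spacer_mid (a point): Centre of the green spacer, 75 mm tall, otherwise like the yellow one, on the other hook. To be left alone.
- spare_collar (a point): Underside of the collar of a second plug gauge with a blue handle, alike in size to the red one, in a dark wooden stand (70 by 130 by 90 mm) beyond the model. To be left alone.
- glue_mid (a point): Half-way up a white glue bottle, 56 mm in diameter, 160 mm tall. To be left alone.
- hammer_grip (a point): Handle of a hammer that lies on the table. To be left alone.
- driver_grip (a point): Handle of a screwdriver that lies on the table. To be left alone.
- offcut_mid (a point): Centre of an MDF offcut, 90 by 60 by 30 mm, lying on the table. To be left alone.
Not all that is in view belongs to the job. What is shaped like the part that bears gauge_handle but green or turquoise is not meant.

How it is judged (in metres and radians):
On the way, in this order (a step that is already met when the one before it is completed fails the run):
1. the yellow spacer is lifted off its hook, held in the gripper, while the gauge still sits home (distance of spacer_mid from where it was at the start of the episode above 0.07 m and contact force between the fingers and spacer above 1 N and contact force between spacer and rack below 0.05 N and z of gauge_collar in the frame of model below 0.091 m), for 0.1 s.
2. the spacer stands upright on the model's top, let go, while the gauge still sits home (x of spacer_mid in the frame of model between -0.05 and 0.05 m and y of spacer_mid in the frame of model between -0.105 and 0.105 m and z of spacer_mid in the frame of model between 0.106 and 0.114 m and angle between spacer_mid's own z axis and vertical below 0.1 rad and contact force between the fingers and spacer below 0.1 N and linear speed of spacer below 0.02 m/s and z of gauge_collar in the frame of model below 0.091 m), for 0.2 s.
At the end, for the whole second after the job is handed in: Yellow spacer at rest upright (0.1 rad) on the model's top, untouched; gauge gripped and still, upright (0.06 rad), within 4 mm of the bore's axis, shank in the bore, underside of its collar within 6 mm of the height of the spacer's top (50 mm above the model's top), not touching the spacer (x of spacer_mid in the frame of model between -0.05 and 0.05 m and y of spacer_mid in the frame of model between -0.105 and 0.105 m and z of spacer_mid in the frame of model between 0.106 and 0.114 m and angle between spacer_mid's own z axis and vertical below 0.1 rad and contact force between the fingers and spacer below 0.1 N and linear speed of each of spacer, gauge below 0.02 m/s and z of gauge_collar in the frame of model between 0.129 and 0.141 m and horizontal distance between gauge_collar and bore below 0.004 m and angle between gauge_collar's own z axis and vertical below 0.06 rad and contact force between the fingers and gauge above 2 N and contact force between gauge and spacer below 0.3 N); the arm keeps its last pose, push and grip.
It fails at once if the gauge is pulled out of its bore (collar more than 72 mm above the model's top) (z of gauge_collar in the frame of model above 0.157 m).
It fails at once if the gauge is forced sideways in its bore (more than 50 N between gauge and model) (contact force between gauge and model above 50 N).
It fails at once if the yellow spacer is dropped (falling freely faster than 0.5 m/s) (linear speed of spacer above 0.5 m/s and contact force between the fingers and spacer below 0.05 N).
It fails at once if a bystander is shifted by more than 30 mm (distance of any of long_spacer_mid, spare_collar, glue_mid, hammer_grip, driver_grip, offcut_mid from where it was at the start of the episode above 0.03 m).
It also fails if it takes over 54 s, if anything falls off the work surface, if the arm or the gripper's body presses on something with over 40 N, if the wrist force passes 120 N, or if a joint passes its speed limit or range.

## Working session

There is one attempt and no reset: what is moved stays moved. The work goes in short steps, Python scripts to look and compute and a shell command to move; the robot and the scene stay as the last step left them, time stands still between calls to the robot, and variables do not carry over. Pictures are saved under pics/ and viewed, at most 10 in all, crops included, and the job is handed in when it is done.

```bash
mkdir -p pics; python3 - <<'E'
from cell import monitor, eyes
import cv2,numpy as np,pickle
s=monitor.sense();print(s['t'],s['position'],np.round(s['tcp_rot'],3),s['finger_gap'])
d={}
for n in ['scene','top','wrist']:
    d[n]=eyes.snapshot(n);cv2.imwrite(f'pics/{n}.png',d[n]['frame'])
    print(n,{k:np.round(v,3).tolist() for k,v in d[n].items() if k!='frame'})
pickle.dump((s,d),open('s0.pkl','wb'))
E
```

```text
0.0 [0.2920249  0.60784042 0.21201049] [[-0.901  0.433 -0.001]
 [ 0.433  0.901 -0.002]
 [-0.    -0.002 -1.   ]] 0.08578570749516273
scene {'fx': 400.917, 'fy': 400.917, 'cx': 322.346, 'cy': 195.646, 'dist': [0.024, 0.0, 0.0, 0.0, 0.0], 'R': [[0.145, 0.989, -0.019], [0.749, -0.122, -0.651], [-0.646, 0.08, -0.759]], 't': [-0.121, -0.348, 1.462]}
top {'fx': 373.493, 'fy': 373.493, 'cx': 321.344, 'cy': 195.873, 'dist': [0.003, 0.0, 0.0, 0.0, 0.0], 'R': [[-0.026, -0.999, -0.02], [-0.997, 0.027, -0.071], [0.071, 0.018, -0.997]], 't': [0.095, 0.575, 1.09]}
wrist {'fx': 317.108, 'fy': 317.108, 'cx': 320.653, 'cy': 194.911, 'dist': [-0.03, 0.0, 0.0, 0.0, 0.0], 'T_tool_cam': [[-0.001, -0.948, -0.318, 0.083], [1.0, -0.0, -0.001, 0.001], [0.001, -0.318, 0.948, -0.162], [0.0, 0.0, 0.0, 1.0]]}
```

View pics/scene.png

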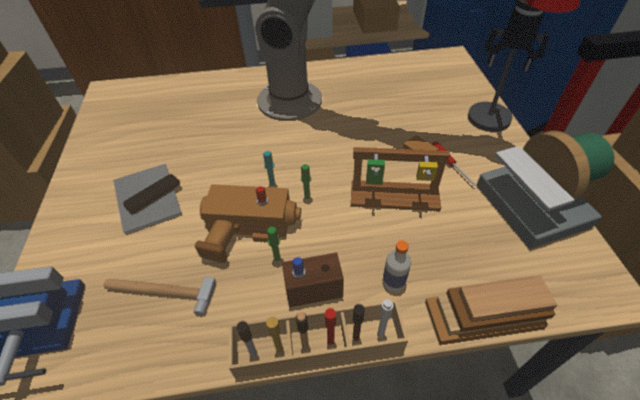

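View pics/top.png

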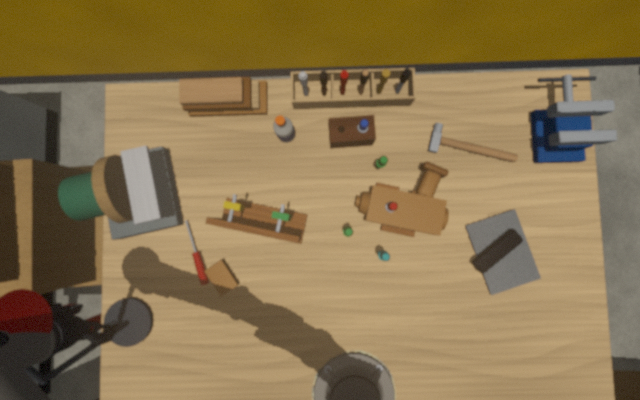

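Candidates for the gauge in the scene view: red handle in the model at (261,193), which is the one I want. The others are the blue one in the stand (298,268), greens (306,180) and (273,240), turquoise (269,165), the red tool in the tray (330,318) and the red screwdriver (450,155). For the spacer, yellow is at (428,170) and green at (375,170), so I choose yellow. Next I check these in a close crop.

```bash
python3 - <<'E'
import cv2,numpy as np
a=cv2.imread('pics/top.png');b=cv2.imread('pics/scene.png')
def c(i,x,y):
    p=cv2.resize(i[y:y+75,x:x+100],(400,300),interpolation=cv2.INTER_CUBIC)
    for k in range(0,100,20): cv2.putText(p,str(x+k),(4*k,8),0,.3,(255,255,255))
    for k in range(0,75,15): cv2.putText(p,str(y+k),(0,4*k+8),0,.3,(255,255,255))
    return p
cv2.imwrite('pics/m.png',np.vstack([np.hstack([c(a,352,160),c(a,205,180)]),np.hstack([c(b,195,170),c(b,348,140)])]))
E
```

```text
(no output)
```

View pics/m.png

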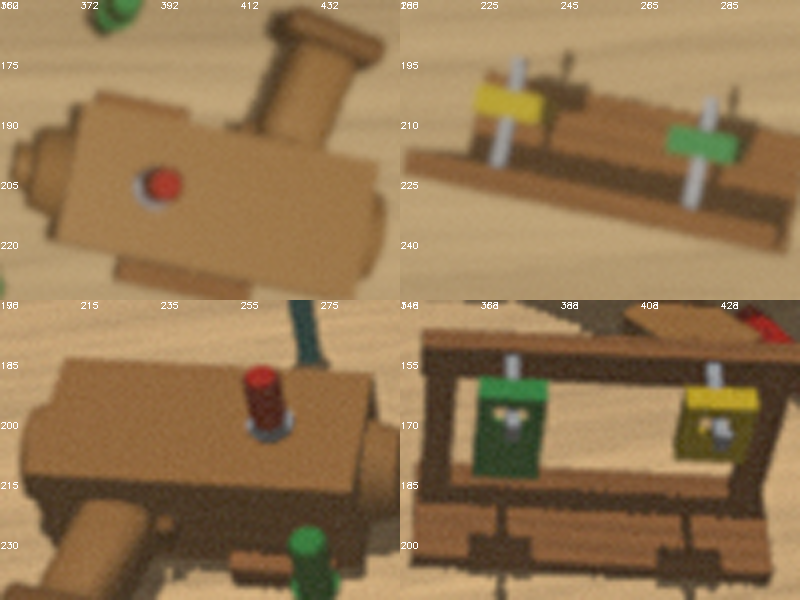

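Top left crop: the red handle top is at top-view pixel (393,206), with the model's top corners at (371.5,186), (446.5,200), (441,234.5) and (365,219.5). The nose is at the left, on the bore's side. Yellow spacer top centre is at (232.5,206) and green at (380-ish crop) (280.5,216). In the scene crops, the handle top is at (260.5,188.5).

```bash
cat > h.py <<'E'
import cv2,numpy as np
def ray(c,px,R=None,t=None):
    K=np.array([[c['fx'],0,c['cx']],[0,c['fy'],c['cy']],[0,0,1]])
    u=cv2.undistortPoints(np.array(px,float).reshape(-1,1,2),K,np.array(c['dist'])).reshape(-1,2)
    d=np.c_[u,np.ones(len(u))]
    if 'R' in c: R=np.array(c['R']);return -R.T@np.array(c['t']), d@R
    return t, d@R.T      # R,t: cam->world
def wristpose(s,c):
    T=np.array(c['T_tool_cam']);Rt=np.array(s['tcp_rot'])
    return Rt@T[:3,:3], Rt@T[:3,3]+np.array(s['position'])
def plane(c,px,z,R=None,t=None):
    o,d=ray(c,px,R,t);return o+d*((z-o[2])/d[:,2])[:,None]
E
python3 - <<'E'
import pickle;from h import *
s,d=pickle.load(open('s0.pkl','rb'));T=d['top'];S=d['scene'];np.set_printoptions(precision=4,suppress=True)
for c,p in((T,[(371.5,186.3),(446.5,200),(440.8,234.5),(365,219.5)]),(S,[(283,218),(201,213.8),(211,185),(289,188.8)])):
    q=plane(c,p,.085);m=q.mean(0);y=(q[0]+q[3]-q[1]-q[2])/2;x=(q[0]+q[1]-q[2]-q[3])/2
    print('model',m,np.hypot(*y[:2]),np.hypot(*x[:2]),'yaw y',np.degrees(np.arctan2(y[1],y[0])),'x',np.degrees(np.arctan2(x[1],x[0])),'bore',m+.045*y/np.linalg.norm(y))
print('gauge',plane(T,[(393.3,206.3)],.135),plane(S,[(260.5,188.5)],.135))
for n,p in(('yel',[(224.5,201.3),(241.3,204.3),(240,210.8),(223.8,208)]),('grn',[(272.5,211.3),(290,214.5),(288.8,221.3),(271.3,217.5)])):
    q=plane(T,p,.16);print(n,q.mean(0),(q[0]-q[1]+q[3]-q[2])/2)
print('scene yel/grn', plane(S,[(520.5/1,0)],.16)*0, plane(S,[(429,164.8),(376.5,162.5)],.16))
q=plane(T,[(206.3,217.5),(302,243.3)],.155);print('rail',q,np.linalg.norm(q[0]-q[1]))
print('tips',plane(T,[(234.5,194.5),(283,204.5)],.158))
E
```

```text
model [ 0.5267 -0.1556  0.085 ] 0.2121391286385731 0.09599807220939958 yaw y 77.64315573384346 x -12.542815735065645 bore [ 0.5364 -0.1116  0.085 ]
model [ 0.5315 -0.1545  0.085 ] 0.21040991676213036 0.09814396950278924 yaw y 77.10093919220033 x -13.366316600177942 bore [ 0.5416 -0.1106  0.085 ]
gauge [[ 0.536  -0.1126  0.135 ]] [[ 0.54   -0.1103  0.135 ]]
yel [0.5467 0.3101 0.16  ] [0.0087 0.0432 0.    ]
grn [0.5172 0.1844 0.16  ] [0.0103 0.0454 0.    ]
scene yel/grn [[-0.  0.  0.]] [[0.5513 0.3155 0.16  ]
 [0.5217 0.1879 0.16  ]]
rail [[0.5189 0.3803 0.155 ]
 [0.4455 0.1307 0.155 ]] 0.26017289635138297
tips [[0.5771 0.3048 0.158 ]
 [0.5474 0.1779 0.158 ]]
```

```bash
python3 -m creep '{"dp":[[-0.03,-0.013,-0.02],[-0.08,-0.034,-0.04],[-0.13,-0.056,-0.05],[-0.18,-0.077,-0.05],[-0.22,-0.095,-0.05]],"spin":[-2,-5,-8,-11,-12.5],"hand":[-1,-1,-1,-1,-1]}' 30
```

```text
t: 0.78
position: [0.4511, 0.4252, 0.2631]
tcp_rot: [[-0.974, 0.228, 0.0], [0.228, 0.974, -0.0], [-0.0, -0.0, -1.0]]
ft_force: [-0.0, 0.8, 0.0]
finger_gap: 0.0856
grasp_force: 0.0
```

```bash
python3 -m creep '{"dp":[[-0.035,-0.025,0],[-0.075,-0.054,0],[-0.11,-0.079,0],[-0.121,-0.087,0],[-0.121,-0.087,0]],"spin":[0,0,0,0,0],"hand":[-1,-1,-1,-1,-1]}' && python3 - <<'E'
from cell import monitor, eyes
import cv2,pickle
s=monitor.sense();w=eyes.snapshot('wrist');t=eyes.snapshot('top')
pickle.dump((s,w,t),open('s1.pkl','wb'))
a=cv2.resize(w['frame'],(800,500));cv2.imwrite('pics/w1.png',a)
E
```

```text
t: 1.4
position: [0.5475, 0.3149, 0.2627]
tcp_rot: [[-0.973, 0.229, -0.001], [0.229, 0.973, -0.0], [0.001, -0.0, -1.0]]
ft_force: [-1.1, 1.6, 0.5]
finger_gap: 0.0857
grasp_force: 0.0
```

View pics/w1.png

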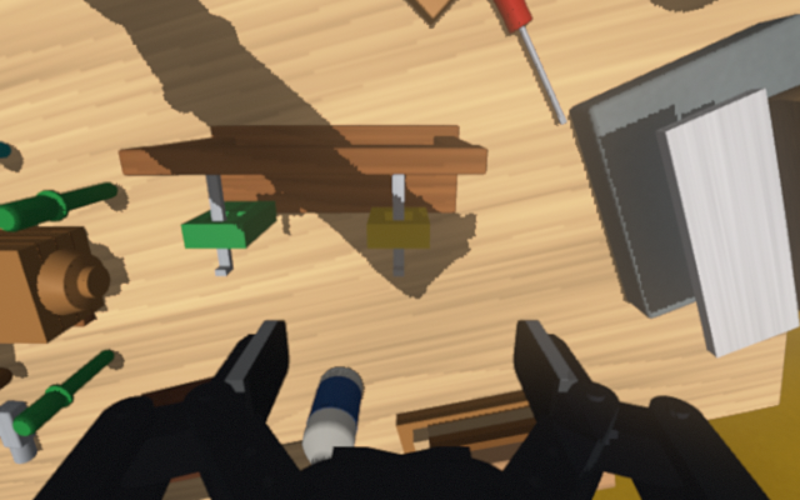

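The wrist view shows the yellow spacer's top face spanning (367..430, 222..248) in the 1.25x picture, with the hook tip at (399,270). The green one is far left. The jaws are centred on column 401.

```bash
python3 - <<'E'
import pickle;from h import *
s,w,t=pickle.load(open('s1.pkl','rb'));np.set_printoptions(precision=4,suppress=True)
R,o=wristpose(s,w);Rt=np.array(s['tcp_rot'])
p=np.array([(367,222),(430,222),(430,248),(367,248)])/1.25
q=plane(w,p,.16,R,o);print(q,q.mean(0),'tool',(q.mean(0)-s['position'])@Rt, (q-s['position'])@Rt)
print('tip,root',(plane(w,np.array([(399,268),(398,175)])/1.25,.155,R,o)-s['position'])@Rt)
print('rail',(plane(w,np.array([(120,174),(487,174),(120,151),(487,151)])/1.25,.155,R,o)-s['position'])@Rt)
E
```

```text
[[0.533  0.295  0.16  ]
 [0.543  0.3374 0.16  ]
 [0.5616 0.3335 0.16  ]
 [0.5514 0.2901 0.16  ]] [0.5473 0.314  0.16  ] tool [-0.     -0.0009  0.1027] [[ 0.0095 -0.0227  0.1027]
 [ 0.0095  0.0209  0.1027]
 [-0.0095  0.0213  0.1027]
 [-0.0095 -0.0232  0.1027]]
tip,root [[-0.0268 -0.0007  0.1077]
 [ 0.0411 -0.0012  0.1077]]
rail [[ 0.0426 -0.1926  0.1078]
 [ 0.0418  0.0592  0.1077]
 [ 0.0581 -0.1892  0.1078]
 [ 0.0571  0.0582  0.1077]]
```

The spacer measures 44 x 19 mm and lies 42 mm from the rail, as described. I descend straight down and close.

```bash
python3 -m creep '{"dp":[[0,-0.001,0.04],[0,-0.001,0.09],[0,-0.001,0.12],[0,-0.001,0.132],[0,-0.001,0.132]],"spin":[0,0,0,0,0],"hand":[-1,-1,-1,-1,-1]}' 30 && python3 -m creep '{"dp":[[0,0,0],[0,0,0],[0,0,0],[0,0,0],[0,0,0]],"spin":[0,0,0,0,0],"hand":[-0.3,0,0.3,0.6,1]}' 30
```

```text
t: 2.12
position: [0.5465, 0.3155, 0.1309]
tcp_rot: [[-0.974, 0.226, -0.001], [0.226, 0.974, 0.0], [0.001, -0.0, -1.0]]
ft_force: [-0.8, 0.4, -0.5]
finger_gap: 0.0851
grasp_force: 0.0
t: 2.75
position: [0.5479, 0.3148, 0.1324]
tcp_rot: [[-0.974, 0.228, 0.002], [0.228, 0.974, 0.001], [-0.001, 0.002, -1.0]]
ft_force: [-1.9, -0.1, 6.9]
finger_gap: 0.043
grasp_force: 30.2
```

```bash
python3 -m creep '{"dp":[[0,0,-0.005],[0,0,-0.010],[0,0,-0.0135],[0,0,-0.0135],[0,0,-0.0135]],"spin":[0,0,0,0,0],"hand":[1,1,1,1,1]}' 30 && python3 - <<'E'
from cell import eyes,monitor
import cv2
s=monitor.sense();print(s['position'])
f=eyes.snapshot('scene')['frame'][130:205,375:475];cv2.imwrite('pics/l.png',cv2.resize(f,(600,450),interpolation=cv2.INTER_CUBIC))
E
```

```text
t: 3.38
position: [0.5471, 0.3142, 0.1443]
tcp_rot: [[-0.974, 0.228, -0.0], [0.228, 0.974, -0.0], [0.0, -0.0, -1.0]]
ft_force: [-1.0, -0.7, -1.2]
finger_gap: 0.0426
grasp_force: 30.8
[0.54711957 0.31424783 0.14433443]
```

View pics/l.png

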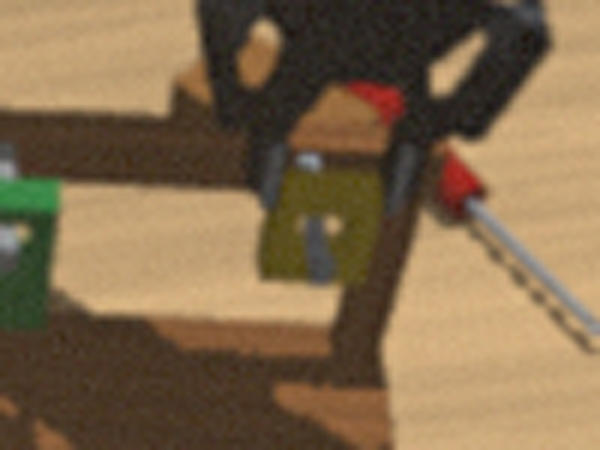

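The spacer is held between the fingers and raised about 12 mm, with the hook now low in its slot. I slide it out along rack +x.

```bash
python3 -m creep '{"dp":[[-0.008,0,0],[-0.02,0,0],[-0.035,0,0],[-0.05,0,0],[-0.06,0,0]],"spin":[0,0,0,0,0],"hand":[1,1,1,1,1]}' 30
```

```text
t: 4.05
position: [0.6071, 0.2999, 0.1444]
tcp_rot: [[-0.973, 0.229, 0.0], [0.229, 0.973, -0.0], [-0.0, -0.0, -1.0]]
ft_force: [-0.4, -0.9, -1.1]
finger_gap: 0.0428
grasp_force: 30.8
```

```bash
python3 -m creep '{"dp":[[0,0,-0.03],[0,0,-0.07],[0,-0.03,-0.1],[0,-0.075,-0.11],[0,-0.125,-0.11]],"spin":[0,0,0,0,0],"hand":[1,1,1,1,1]}' 30 && python3 -m creep '{"dp":[[-0.006,-0.05,0],[-0.012,-0.1,0],[-0.017,-0.15,0],[-0.023,-0.2,0],[-0.029,-0.25,0]],"spin":[0,0,0,0,0],"hand":[1,1,1,1,1]}' && python3 -m creep '{"dp":[[0,-0.05,0],[0,-0.1,0],[0,-0.13,0],[0,-0.141,0],[0,-0.141,0]],"spin":[0,0,0,0,0],"hand":[1,1,1,1,1]}' && python3 - <<'E'
from cell import monitor, eyes
import cv2,pickle
s=monitor.sense();w=eyes.snapshot('wrist');print(s['position'])
pickle.dump((s,w),open('s2.pkl','wb'))
cv2.imwrite('pics/w2.png',cv2.resize(w['frame'],(800,500)))
E
```

```text
t: 4.68
position: [0.5778, 0.1783, 0.2558]
tcp_rot: [[-0.974, 0.227, 0.002], [0.227, 0.974, 0.001], [-0.002, 0.002, -1.0]]
ft_force: [0.6, -0.5, -0.8]
finger_gap: 0.0428
grasp_force: 30.9
t: 5.3
position: [0.5484, -0.0729, 0.2548]
tcp_rot: [[-0.974, 0.228, 0.001], [0.228, 0.974, 0.0], [-0.0, 0.0, -1.0]]
ft_force: [1.6, -0.3, -1.1]
finger_gap: 0.0427
grasp_force: 30.9
t: 5.92
position: [0.5166, -0.2082, 0.2545]
tcp_rot: [[-0.974, 0.228, 0.0], [0.228, 0.974, 0.0], [0.0, 0.0, -1.0]]
ft_force: [-0.4, -0.2, -0.7]
finger_gap: 0.043
grasp_force: 30.9
[ 0.51663085 -0.20820657  0.25449699]
```

View pics/w2.png

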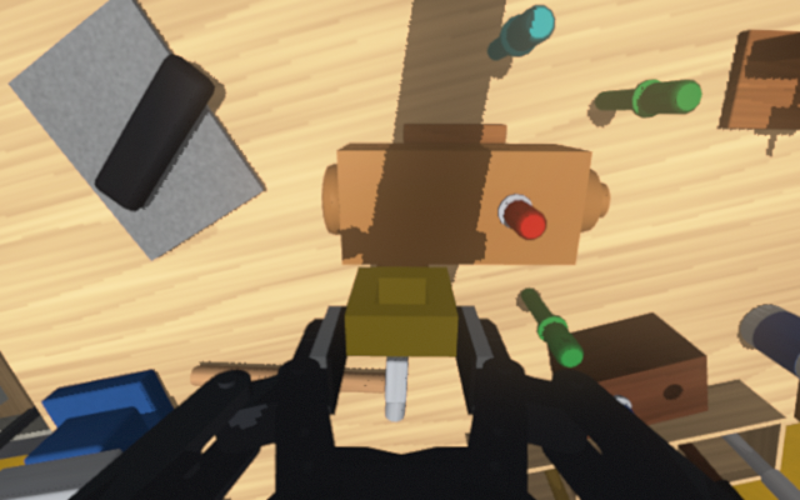

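The view shows the model's top with corners (338,150), (591,150), (577,264) and (342,264), the red handle top at (531,223), and the spacer held square above the model.

```bash
python3 - <<'E'
import pickle;from h import *
s,w=pickle.load(open('s2.pkl','rb'));np.set_printoptions(precision=4,suppress=True)
R,o=wristpose(s,w);Rt=np.array(s['tcp_rot'])
q=plane(w,np.array([(338,150),(591,150),(577,264),(342,264)])/1.25,.085,R,o)
print(q,q.mean(0),(q-s['position'])@Rt)
g=plane(w,np.array([(531,223)])/1.25,.135,R,o);print('g',g,(g-s['position'])@Rt)
E
```

```text
[[ 0.4543 -0.2457  0.085 ]
 [ 0.5014 -0.0431  0.085 ]
 [ 0.5999 -0.0638  0.085 ]
 [ 0.5514 -0.2699  0.085 ]] [ 0.5268 -0.1556  0.085 ] [[ 0.0521 -0.0508  0.1695]
 [ 0.0525  0.1572  0.1696]
 [-0.0482  0.1595  0.1696]
 [-0.048  -0.0522  0.1695]]
g [[ 0.5347 -0.1131  0.135 ]] [[0.0041 0.0967 0.1195]]
```

```bash
python3 -m creep '{"dp":[[0.001,0,0.04],[0.002,0,0.085],[0.002,0,0.12],[0.002,0,0.137],[0.002,0,0.141]],"spin":[0,0,0,0,0],"hand":[1,1,1,1,1]}' 30 && python3 -m creep '{"dp":[[0,0,0.001],[0,0,0.002],[0,0,0.003],[0,0,0.004],[0,0,0.004]],"spin":[0,0,0,0,0],"hand":[1,1,1,1,1]}'
```

```text
t: 6.6
position: [0.5147, -0.2068, 0.113]
tcp_rot: [[-0.974, 0.226, -0.001], [0.226, 0.974, 0.001], [0.001, 0.0, -1.0]]
ft_force: [-0.7, -0.0, -1.3]
finger_gap: 0.043
grasp_force: 30.8
t: 7.22
position: [0.5145, -0.2079, 0.1095]
tcp_rot: [[-0.974, 0.228, 0.0], [0.228, 0.974, 0.0], [-0.0, 0.0, -1.0]]
ft_force: [0.4, 0.3, -1.0]
finger_gap: 0.0432
grasp_force: 30.8
```

```bash
python3 -m creep '{"dp":[[0,0,0.0005],[0,0,0.001],[0,0,0.0015],[0,0,0.002],[0,0,0.002]],"spin":[0,0,0,0,0],"hand":[1,1,1,1,1]}'
```

```text
t: 7.85
position: [0.5146, -0.2079, 0.1076]
tcp_rot: [[-0.974, 0.228, 0.0], [0.228, 0.974, 0.0], [-0.0, 0.0, -1.0]]
ft_force: [-1.1, -0.4, 1.6]
finger_gap: 0.0426
grasp_force: 31.0
```

```bash
python3 -m creep '{"dp":[[0,0,0.0003],[0,0,0.0005],[0,0,0.0005],[0,0,0.0005],[0,0,0.0005]],"spin":[0,0,0,0,0],"hand":[1,1,1,1,1]}'
```

```text
t: 8.48
position: [0.5148, -0.208, 0.1076]
tcp_rot: [[-0.974, 0.228, 0.001], [0.228, 0.974, 0.0], [-0.001, 0.0, -1.0]]
ft_force: [-1.6, 0.1, 5.6]
finger_gap: 0.0431
grasp_force: 31.5
```

Firm contact at the expected height (TCP 0.1076). I open gently.

```bash
python3 -m creep '{"dp":[[0,0,0],[0,0,0],[0,0,0],[0,0,0],[0,0,0]],"spin":[0,0,0,0,0],"hand":[0,-0.15,-0.3,-0.5,-0.5]}' 30 && python3 -m creep '{"dp":[[0,0,-0.01],[0,0,-0.03],[0,0,-0.06],[0,0,-0.09],[0,0,-0.11]],"spin":[0,0,0,0,0],"hand":[-0.5,-0.5,-0.5,-0.5,-0.5]}'
```

```text
t: 9.1
position: [0.5144, -0.2079, 0.1069]
tcp_rot: [[-0.974, 0.228, -0.0], [0.228, 0.974, 0.0], [0.0, -0.0, -1.0]]
ft_force: [1.1, 0.5, -0.6]
finger_gap: 0.0636
grasp_force: 0.0
t: 9.72
position: [0.515, -0.2082, 0.2193]
tcp_rot: [[-0.974, 0.228, 0.002], [0.228, 0.974, -0.0], [-0.002, 0.0, -1.0]]
ft_force: [-0.6, 0.7, -1.2]
finger_gap: 0.064
grasp_force: 0.0
```

```bash
python3 -m creep '{"dp":[[0,0.02,-0.03],[0.001,0.05,-0.03],[0.001,0.08,-0.03],[0.001,0.098,-0.03],[0.001,0.098,-0.03]],"spin":[0,0,0,0,0],"hand":[-0.6,-0.8,-1,-1,-1]}' && python3 - <<'E'
from cell import monitor, eyes
import cv2,pickle
s=monitor.sense();w=eyes.snapshot('wrist');print(s['position'])
pickle.dump((s,w),open('s3.pkl','wb'))
f=w['frame'][80:280,190:450];cv2.imwrite('pics/w3.png',cv2.resize(f,(780,600),interpolation=cv2.INTER_CUBIC))
E
```

```text
t: 10.35
position: [0.5361, -0.1112, 0.2472]
tcp_rot: [[-0.974, 0.225, 0.0], [0.225, 0.974, 0.0], [-0.0, 0.0, -1.0]]
ft_force: [-0.4, -0.4, 0.1]
finger_gap: 0.0854
grasp_force: 0.0
[ 0.53609167 -0.11119546  0.24719007]
```

View pics/w3.png

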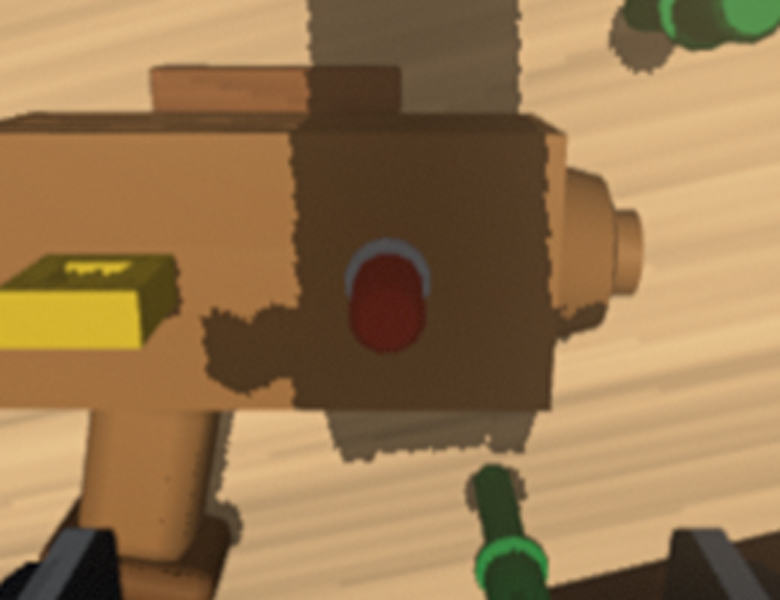

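The spacer stands upright on the model, with its top face at (70,320) in the crop. The red handle top is centred at (388,314) and the collar at (388,281), near the jaw centre line.

```bash
python3 - <<'E'
import pickle;from h import *
s,w=pickle.load(open('s3.pkl','rb'));np.set_printoptions(precision=4,suppress=True)
R,o=wristpose(s,w);Rt=np.array(s['tcp_rot'])
for p,z in(((388,314),.135),((388,281),.09),((350,314),.135),((426,314),.135)):
    g=plane(w,np.array([p])/3+[190,80],z,R,o);print(g,(g-s['position'])@Rt)
E
```

```text
[[ 0.5357 -0.1116  0.135 ]] [[ 0.0003 -0.0005  0.1122]]
[[ 0.5373 -0.1122  0.09  ]] [[-0.0013 -0.0007  0.1572]]
[[ 0.5332 -0.1227  0.135 ]] [[ 0.0003 -0.0119  0.1122]]
[[ 0.5383 -0.1005  0.135 ]] [[0.0003 0.0109 0.1122]]
```

```bash
python3 -m creep '{"dp":[[0,-0.0005,0.04],[0,-0.0005,0.085],[0,-0.0005,0.12],[0,-0.0005,0.135],[0,-0.0005,0.139]],"spin":[0,0,0,0,0],"hand":[-1,-1,-1,-1,-1]}' 20 && python3 -m creep '{"dp":[[0,0,0],[0,0,0],[0,0,0],[0,0,0],[0,0,0]],"spin":[0,0,0,0,0],"hand":[-0.6,-0.3,0,0.15,0.25]}' 20
```

```text
t: 11.02
position: [0.5355, -0.1138, 0.1078]
tcp_rot: [[-0.973, 0.229, -0.001], [0.229, 0.973, -0.0], [0.001, -0.001, -1.0]]
ft_force: [-0.1, -0.4, 0.6]
finger_gap: 0.0853
grasp_force: 0.0
t: 11.65
position: [0.5358, -0.1127, 0.1082]
tcp_rot: [[-0.974, 0.227, 0.0], [0.227, 0.974, 0.0], [-0.0, 0.0, -1.0]]
ft_force: [-0.4, -0.4, -0.0]
finger_gap: 0.0322
grasp_force: 0.0
```

```bash
python3 -m creep '{"dp":[[0,0,0],[0,0,0],[0,0,0],[0,0,0],[0,0,0]],"spin":[0,0,0,0,0],"hand":[0.3,0.35,0.4,0.45,0.5]}' 20
```

```text
t: 12.28
position: [0.5357, -0.1129, 0.1081]
tcp_rot: [[-0.974, 0.228, 0.0], [0.228, 0.974, -0.0], [-0.0, -0.0, -1.0]]
ft_force: [-0.5, -1.1, 1.1]
finger_gap: 0.0222
grasp_force: 19.6
```

```bash
python3 -m creep '{"dp":[[0,0,-0.002],[0,0,-0.005],[0,0,-0.010],[0,0,-0.015],[0,0,-0.02]],"spin":[0,0,0,0,0],"hand":[0.7,1,1,1,1]}' 25 && python3 -m creep '{"dp":[[0,0,-0.006],[0,0,-0.012],[0,0,-0.018],[0,0,-0.024],[0,0,-0.029]],"spin":[0,0,0,0,0],"hand":[1,1,1,1,1]}' 25 && python3 -m creep '{"dp":[[0,0,-0.0005],[0,0,-0.0005],[0,0,-0.0005],[0,0,-0.0005],[0,0,-0.0005]],"spin":[0,0,0,0,0],"hand":[1,1,1,1,1]}' 25 && python3 - <<'E'
from cell import monitor, eyes
import cv2,pickle,numpy as np
s=monitor.sense();w=eyes.snapshot('wrist');c=eyes.snapshot('scene');print(s['position'])
pickle.dump((s,w,c),open('s4.pkl','wb'))
a=cv2.resize(w['frame'][80:280,190:450],(390,300),interpolation=cv2.INTER_CUBIC)
b=cv2.resize(c['frame'][150:225,195:295],(780,585),interpolation=cv2.INTER_CUBIC)
cv2.imwrite('pics/f.png',b)
cv2.imwrite('pics/w4.png',a)
E
```

```text
t: 12.9
position: [0.5358, -0.1127, 0.1284]
tcp_rot: [[-0.974, 0.228, 0.0], [0.228, 0.974, 0.0], [-0.0, 0.0, -1.0]]
ft_force: [0.1, 0.3, -2.7]
finger_gap: 0.022
grasp_force: 24.6
t: 13.52
position: [0.5357, -0.1128, 0.1574]
tcp_rot: [[-0.974, 0.228, 0.0], [0.228, 0.974, 0.0], [-0.0, 0.0, -1.0]]
ft_force: [-0.4, 0.2, -3.0]
finger_gap: 0.0217
grasp_force: 24.6
t: 14.15
position: [0.5356, -0.1127, 0.1574]
tcp_rot: [[-0.974, 0.228, -0.0], [0.228, 0.974, 0.0], [0.0, -0.0, -1.0]]
ft_force: [0.4, -0.2, -1.8]
finger_gap: 0.0217
grasp_force: 24.6
[ 0.53564414 -0.11274278  0.15737071]
```

View pics/f.png

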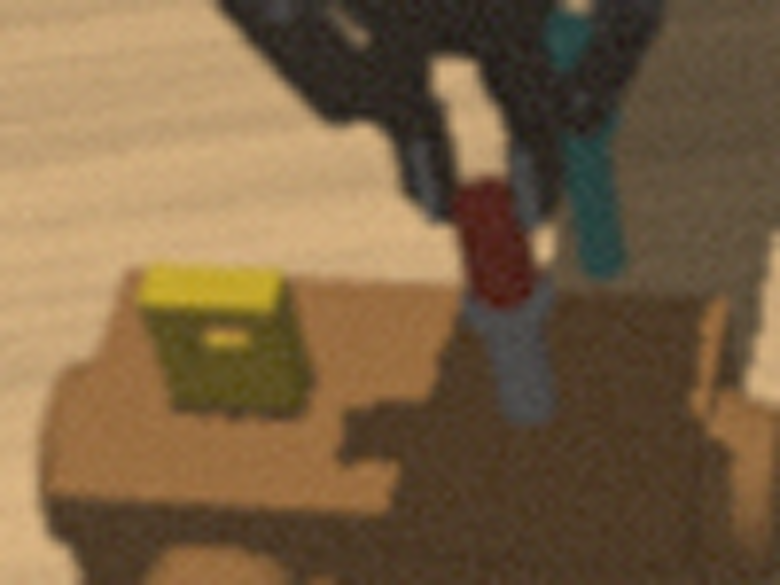

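The spacer stands upright and clear. The gauge is lifted, with the collar at crop (512,300) and the shank entering the bore at (527,420). I compare this with projections for 50 mm.

```bash
python3 - <<'E'
import pickle;from h import *
s,w,c=pickle.load(open('s4.pkl','rb'));R=np.array(c['R']);np.set_printoptions(precision=1,suppress=True)
K=np.array([[c['fx'],0,c['cx']],[0,c['fy'],c['cy']],[0,0,1]])
ang=np.linspace(0,2*np.pi,73)
def pr(r,z):
    P=np.c_[.537+r*np.cos(ang),-.112+r*np.sin(ang),0*ang+z]
    u=cv2.projectPoints(P,cv2.Rodrigues(R)[0],np.array(c['t'],float),K,np.array(c['dist']))[0][:,0]
    u=(u-[195,150])*7.8;return u.min(0),u.max(0)
print('bore',pr(.009,.085))
for h in(.04,.045,.05,.055):print(h,'collar bot',pr(.015,.085+h),'handle top',pr(.012,.135+h),'handle bot',pr(.012,.09+h))
E
```

```text
bore (array([498.7, 373.5]), array([552.9, 415. ]))
0.04 collar bot (array([462.8, 280.2]), array([556. , 349.9])) handle top (array([448.7, 180.6]), array([526.2, 236.8])) handle bot (array([469.9, 276.8]), array([544.7, 332.6]))
0.045 collar bot (array([460.5, 269.9]), array([554. , 339.7])) handle top (array([446.3, 169.5]), array([524.1, 225.8])) handle bot (array([467.6, 266.4]), array([542.7, 322.3]))
0.05 collar bot (array([458.2, 259.5]), array([552.1, 329.4])) handle top (array([443.8, 158.3]), array([521.9, 214.6])) handle bot (array([465.3, 256. ]), array([540.7, 311.9]))
0.055 collar bot (array([455.9, 249.1]), array([550.1, 319. ])) handle top (array([441.4, 147. ]), array([519.8, 203.4])) handle bot (array([463. , 245.4]), array([538.7, 301.4]))
```

```bash
python3 - <<'E'
import pickle;from h import *
s,w,c=pickle.load(open('s4.pkl','rb'));_,d=pickle.load(open('s0.pkl','rb'))
for f,cols,r in((d['scene']['frame'],(260,263),(180,210)),(c['frame'],(256,260,262),(165,210))):
  for k in cols:
    print(k,[(y,)+tuple(int(v) for v in f[y,k-1:k+2].mean(0)) for y in range(*r)])
E
```

```text
260 [(180, 111, 155, 186), (181, 118, 160, 193), (182, 118, 162, 195), (183, 116, 162, 193), (184, 113, 158, 189), (185, 111, 153, 189), (186, 74, 102, 170), (187, 41, 55, 161), (188, 39, 45, 159), (189, 38, 48, 161), (190, 39, 50, 157), (191, 34, 41, 124), (192, 32, 45, 97), (193, 32, 46, 86), (194, 31, 41, 81), (195, 33, 41, 81), (196, 35, 45, 83), (197, 29, 40, 80), (198, 29, 41, 81), (199, 26, 40, 78), (200, 30, 43, 81), (201, 31, 43, 79), (202, 54, 58, 76), (203, 73, 76, 78), (204, 75, 78, 83), (205, 58, 80, 104), (206, 59, 97, 137), (207, 62, 105, 148), (208, 61, 105, 147), (209, 61, 104, 146)]
263 [(180, 115, 158, 190), (181, 118, 161, 195), (182, 117, 161, 195), (183, 117, 159, 192), (184, 116, 160, 191), (185, 117, 162, 195), (186, 97, 135, 178), (187, 61, 87, 151), (188, 37, 55, 136), (189, 40, 53, 130), (190, 36, 48, 113), (191, 34, 45, 91), (192, 31, 42, 81), (193, 30, 43, 79), (194, 29, 42, 79), (195, 32, 43, 78), (196, 31, 44, 80), (197, 25, 39, 78), (198, 31, 39, 76), (199, 32, 43, 80), (200, 31, 43, 80), (201, 37, 45, 79), (202, 53, 59, 77), (203, 64, 68, 73), (204, 6
[... 2021 characters left out ...]
, 61, 64, 67), (174, 64, 67, 69), (175, 62, 65, 69), (176, 66, 69, 73), (177, 62, 65, 67), (178, 58, 63, 71), (179, 55, 67, 88), (180, 51, 70, 105), (181, 52, 72, 105), (182, 47, 64, 99), (183, 37, 53, 87), (184, 34, 45, 81), (185, 28, 35, 74), (186, 38, 45, 79), (187, 33, 40, 73), (188, 53, 57, 79), (189, 65, 68, 75), (190, 73, 77, 80), (191, 70, 73, 75), (192, 71, 74, 76), (193, 70, 71, 74), (194, 70, 74, 75), (195, 70, 72, 75), (196, 72, 73, 76), (197, 73, 74, 77), (198, 73, 75, 77), (199, 72, 75, 78), (200, 72, 74, 77), (201, 71, 73, 74), (202, 75, 76, 78), (203, 68, 72, 73), (204, 54, 65, 78), (205, 38, 59, 77), (206, 40, 60, 79), (207, 37, 60, 77), (208, 37, 57, 78), (209, 40, 60, 81)]
```

View pics/w4.png

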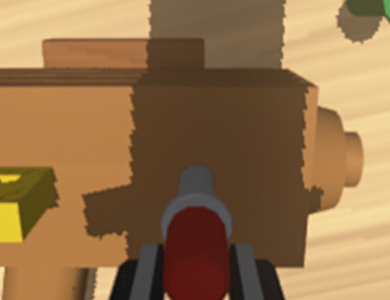

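The handle's lower edge moved from row 201.8 to 188.8 in the scene view, a rise of about 49 mm. The TCP rose 49.3 mm, so the two agree. The gauge is upright and gripped at 25 N, and the spacer is clear, so I hand the job in.

```bash
python3 -c "
from cell import workorder
print(workorder.sign_off())"
```

```text
the job is handed in; nothing more can be done
None
```

The job is handed in: the yellow spacer stands upright on the model's top, and the red gauge is held with its collar about 49 mm above that top (target 50 mm ± 6 mm), clear of the spacer; the verdict was not shown.

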